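Sort tablet cartridges by weight into push-in holders

TASK

The three identical tablet cartridges are one full, one half-full and one empty, which only their weight can tell: feel each one's weight in the hand, then press it fully home onto the floor of its holder, upright: the full one in the green holder, the half-full one in the yellow, the empty one in the red. Ease them in gently, not dropping or ramming them (15 N is plenty), let go of all of them, and leave the other things on the counter where they are.

Things in the scene. Friction and masses are not known exactly. Their poses are not given: they have to be found in the camera images.
- cartridge_a: closed aluminium canister with grey band and lid, one of three alike, loose on the counter; origin at the centre of its underside, z up. 50 mm across, 111 mm high; foot tapers to 43 mm over the lowest 7 mm; a V groove 5 mm deep runs round it from 13 to 29 mm up; lid 49 mm across above 100 mm. Grip the upper half, clear of the holder.
- cartridge_b: closed aluminium canister with grey band and lid, one of three alike, loose on the counter; origin at the centre of its underside, z up. Size as cartridge_a. One of the three weighs about 0.14 kg in all (empty), one 0.37 kg (half-full), one 0.67 kg (full), each within 10 percent. Which is which changes at every start, cannot be seen and does not go with name or place.
- cartridge_c: closed aluminium canister with grey band and lid, one of three alike, loose on the counter; origin at the centre of its underside, z up. Size as cartridge_a, weight see cartridge_b.
- holder_green_floor (a point): centre of the inner floor of the green holder; z up, y along the row of holders
- pad_green: black sprung pad, 51 mm across, that is the floor of the green holder and bears the cartridge's weight; its origin coincides with that of holder_green while unloaded (12 mm below the pad's top), z up. Pushed over 2 mm down, the sprung balls also push the cartridge back a little
- holder_green: fixed green plastic cup, the holder for the full cartridge, all three alike but for colour, order changing; origin at the centre of the underside. Cup 68 mm across, 52 mm high; bore 54 mm, mouth flaring to 69 mm over the top 10 mm. Its floor, 12 mm above the underside, is a sprung black pad: 4 N per mm, 6 mm travel, then hard.
- holder_yellow_floor (a point): centre of the inner floor of the yellow holder; z up, y along the row of holders
- pad_yellow: black sprung pad, 51 mm across, that is the floor of the yellow holder and bears the cartridge's weight; its origin coincides with that of holder_yellow while unloaded (12 mm below the pad's top), z up. Pushed over 2 mm down, the sprung balls also push the cartridge back a little
- holder_yellow: fixed yellow plastic cup, the holder for the half-full cartridge, all three alike but for colour, order changing; origin at the centre of the underside. Two sprung balls in the bore, 21 mm above the floor at its +y and -y sides, resist when its underside is 15 to 20 mm up; easing past takes up to 10 N. Below 9 mm they snap into its groove and pull it down with up to 7 N, then the floor pad is felt.
- holder_red_floor (a point): centre of the inner floor of the red holder; z up, y along the row of holders
- pad_red: black sprung pad, 51 mm across, that is the floor of the red holder and bears the cartridge's weight; its origin coincides with that of holder_red while unloaded (12 mm below the pad's top), z up. Pushed over 2 mm down, the sprung balls also push the cartridge back a little
- holder_red: fixed red plastic cup, the holder for the empty cartridge, all three alike but for colour, order changing; origin at the centre of the underside. The holders stand 105 mm apart in a row on a dark steel plate 115x330x6 mm on the counter.
- milk_jug_b: bystander, to be left where it stands: steel milk jug 103x69x92 mm, right of the work
- dosing_cup: bystander, to be left where it stands: small steel cup with handle 62x85x50 mm, right of the work
- tamper: bystander, to be left where it stands: coffee tamper with dark wooden handle, 58x58x98 mm, left of the work
- sauce_1: bystander, to be left where it stands: orange squeeze bottle 57x57x205 mm, back left
- sauce_2: bystander, to be left where it stands: cream squeeze bottle 57x57x205 mm, back left
- marker_1: bystander, to be left where it stands: blue and white marker pen 17x135x16 mm, lying on the right
There are look-alikes about, which are no part of the job. Leave any orange look-alike of the cartridge_b alone.

How it is judged:
At the end, for the whole second after the job is handed in: Each cartridge stands in the holder of its class (full in green, half-full in yellow, empty in red; weight on the floor pad over 5.1 N, 2.5 to 5.1 N, under 2.5 N), its underside within 3 mm of the holder's floor and 4 mm of its centre, upright within 0.06 rad, at rest and released (((horizontal distance between cartridge_a and holder_green_floor below 0.004 m and z of cartridge_a in the frame of holder_green_floor between -0.003 and 0.003 m and contact force between cartridge_a and pad_green above 5.1 N) or (horizontal distance between cartridge_a and holder_yellow_floor below 0.004 m and z of cartridge_a in the frame of holder_yellow_floor between -0.003 and 0.003 m and contact force between cartridge_a and pad_yellow between 2.5 and 5.1 N) or (horizontal distance between cartridge_a and holder_red_floor below 0.004 m and z of cartridge_a in the frame of holder_red_floor between -0.003 and 0.003 m and contact force between cartridge_a and pad_red below 2.5 N)) and angle between each of cartridge_a, cartridge_b, cartridge_c's own z axis and vertical below 0.06 rad and linear speed of each of cartridge_a, cartridge_b, cartridge_c below 0.02 m/s and ((horizontal distance between cartridge_b and holder_green_floor below 0.004 m and z of cartridge_b in the frame of holder_green_floor between -0.003 and 0.003 m and contact force between cartridge_b and pad_green above 5.1 N) or (horizontal distance between cartridge_b and holder_yellow_floor below 0.004 m and z of cartridge_b in the frame of holder_yellow_floor between -0.003 and 0.003 m and contact force between cartridge_b and pad_yellow between 2.5 and 5.1 N) or (horizontal distance between cartridge_b and holder_red_floor below 0.004 m and z of cartridge_b in the frame of holder_red_floor between -0.003 and 0.003 m and contact force between cartridge_b and pad_red below 2.5 N)) and ((horizontal distance between cartridge_c and holder_green_floor below 0.004 m and z of cartridge_c in the frame of holder_green_floor between -0.003 and 0.003 m and contact force between cartridge_c and pad_green above 5.1 N) or (horizontal distance between cartridge_c and holder_yellow_floor below 0.004 m and z of cartridge_c in the frame of holder_yellow_floor between -0.003 and 0.003 m and contact force between cartridge_c and pad_yellow between 2.5 and 5.1 N) or (horizontal distance between cartridge_c and holder_red_floor below 0.004 m and z of cartridge_c in the frame of holder_red_floor between -0.003 and 0.003 m and contact force between cartridge_c and pad_red below 2.5 N))); the robot touches nothing.
It fails at once if a cartridge is pressed or dropped on a floor pad with more than 25 N, or rammed against a holder with more than 60 N (contact force between any of cartridge_a, cartridge_b, cartridge_c and pad_green above 25 N or contact force between any of cartridge_a, cartridge_b, cartridge_c and pad_yellow above 25 N or contact force between any of cartridge_a, cartridge_b, cartridge_c and pad_red above 25 N or contact force between any of cartridge_a, cartridge_b, cartridge_c and holder_green above 60 N or contact force between any of cartridge_a, cartridge_b, cartridge_c and holder_yellow above 60 N or contact force between any of cartridge_a, cartridge_b, cartridge_c and holder_red above 60 N).
It fails at once if a cartridge is tipped over (more than 0.6 rad) (angle between any of cartridge_a, cartridge_b, cartridge_c's own z axis and vertical above 0.6 rad).
It fails at once if a bystander is moved more than 30 mm (distance of any of milk_jug_b, dosing_cup, tamper, sauce_1, sauce_2, marker_1 from where it was at the start of the episode above 0.03 m).
It also fails if it takes over 72 s, if anything falls off the work surface, if the arm or the gripper's body presses on something with over 40 N, if the wrist force passes 120 N, or if a joint passes its speed limit or range.

ROBOT

A 7-joint arm with a two-finger parallel gripper is mounted at the origin on a cart in front of the work surface, level with it; the furniture and walls round the work are solid. World frame = base frame: x ahead of the robot, y to its left, z up, the work surface at z = 0. Lengths are in m, angles in rad, forces in N, time in s.
With the tool pointing down it reaches from about 0.35 to 0.9 m from the base axis. Payload 8.1 kg.
Tool frame: the origin (TCP) lies midway between the tips of the shut fingers; the grasp point (between the pads) lies 19 mm behind it; x points along the fingers, z is the direction in which the jaws open and shut, and the axes are right-handed (so a half turn about x gives the same grasp; the last joint's range is limited). The gripper opens to 92 mm and grips with 3 to 60 N. Pads are 19 mm wide; open, the fingers measure 130 mm over their backs; the gripper's body (75 mm by 190 mm) begins 47 mm behind the grasp point.
Start: joints at [-1.333, 0.434, 0.025, 1.573, -0.012, 1.134, -0.075], TCP at [0.209, 0.589, 0.227] pointing down, gripper open.
Joint ranges: [-2.62, 2.62], [-0.44, 2.09], [-1.27, 1.32], [0.08, 2.57], [-1.32, 4.46], [0.12, 2], [-2.74, 2.74]. Speed limits (rad/s): [2.22, 2.22, 3.01, 3.01, 3.14, 3.14, 3.14].

INTERFACE

Orientations are given as a rotation vector (axis times angle).
In Python, from cell import arm, optics, finder gives the robot as it stands.
- The arm moves only by the tool send_rows, never from a script. Its argument "rows" is a list that holds one entry, the list of rows, each a list of 7 numbers: the shift along the tool's x, y, z in mm, then the turn, a rotation vector about the tool's x, y, z in degrees, then the opening in per cent of the stroke, from 0 (shut) to 100 (fully open). A call has exactly 8 rows; each row is the pose to reach, as a shift and turn from the pose commanded when the call began, along the tool's axes at that moment; what a row does not reach only later rows make up. A row lasts 1/10 s, in which the tool goes at most 50 mm and 8.59 degrees, less where a joint would pass 70% of its speed; a pose out of reach is approached as far as the arm can. A call with a gripper value outside its range is refused whole. The fingers move at their own pace and stop on an object; "grip_force" is the grip in N (left out, the last holds). Time passes only in rows, so rows that repeat a pose let the fingers close, or fill a call up. It gives the time, the measured TCP pose, the force and the opening at its end, in the units of the state.
- arm.observe(): the state, without advancing time (a new reading comes with each control period).
- optics.get_image(name): name is "scene" or "top" or "wrist"; returns (picture, depth): 420x560x3 uint8, red, green, blue; 420x560 float32, m along the optical axis (not along the pixel's ray), 0 where there is no reading.
- optics.get_calibration(name): a dict with "camera_matrix" (3x3 intrinsics, pixels), "position" and "orientation" of the camera in the world; the wrist camera has in their place "T_tool_cam" (4x4, takes a point from camera to tool coordinates, whose origin is the TCP and whose axes are the tool frame's). Camera axes: x right, y up, looking along -z (the intrinsics and any distortion apply to the point x, -y, -z); pixel columns grow to the right and rows downward; lengths in m; the calibration is good to about 2 mm. The wrist camera is an equidistant fisheye: a pixel r from the principal point sees the ray r / f radians off the axis. A picture is of the moment at which its call begins: read the wrist's pose just before it. get_calibration takes no time and is no camera call.
- arm.sign_off(): hands the job in, once; it reports no verdict.
Trained networks look in the newest picture that a camera, given by its name, has taken for a name from the list of things; names that differ only in an ending like _2 or _b are one class to them, and where a whole thing is asked for, a point or a joint stands for the part that bears it (a point fixed in the world has none). Each returns a list of dicts, best first, with "confidence" (0 to 1); they miss things now and then, are a little off and sometimes report something else, mostly with a low value. They report only what shows in the picture. A call takes as long as a camera call. They do not tell look-alikes from the thing itself.
- finder.search_frame(camera, thing): "bbox" ([left, top, width, height] in pixels, round what is visible of it).
- finder.regions_of(camera, thing): "region" (420x560 bool, what is visible of it) and "bbox" ([left, top, width, height] in pixels, round what is visible of it).
- finder.place_of(camera, thing): "xy" ([column, row] in pixels: a listed point, or the origin of a listed thing).
The state is a dict: "clock": time; "joints": joint angles; "dq": joint speeds; "joint_efforts": joint torques, N m; "position": TCP position; "ee_rot": TCP orientation; "force": force on the tool from outside, world axes, zero at the start; "ft_torque": the same for the moment, N m; "width": opening from 0.0 (shut) to 1.0 (fully open).
Only numpy, scipy, OpenCV 4.12 (cv2) and the standard library are available. Lean on these libraries where they do the work, as an engineer would, in place of code of your own. Each camera call takes 0.05 s, during which the arm holds its last target.

## Working session

There is one attempt and no reset: what is moved stays moved. The work goes in short steps, Python scripts to look and compute and a tool call to move; the robot and the scene stay as the last step left them, time stands still between calls to the robot, and variables do not carry over. Pictures are saved under pics/ and viewed, and the job is handed in when it is done.

Besides the shell and the picture viewer there is one more tool, called after ">>>" as name(argument=value, ...) on one line, values as JSON. send_rows: Moves the arm, as the interface text tells. Its arguments: {"type":"object","properties":{"rows":{"type":"array"},"grip_force":{"type":"number"}},"required":["rows"]}

```bash
ls; mkdir -p pics; python3 - <<'E'
from cell import arm, optics, finder
import cv2, numpy as np
s=arm.observe(); print(s)
for n in ["scene","top","wrist"]:
    im,d=optics.get_image(n); cv2.imwrite(f"pics/{n}0.png",im[:,:,::-1]); np.save(f"pics/{n}0.npy",d)
    print(n,optics.get_calibration(n))
E
```

```text
pics
{'clock': 0.0, 'joints': array([-1.3325679 ,  0.43522273,  0.02497504,  1.57407365, -0.01161874,
        1.13401791, -0.07509908]), 'dq': array([-0.00122588, -0.00175793,  0.00064619, -0.00037861, -0.00065484,
        0.00033973,  0.00020165]), 'joint_efforts': array([ 3.56133150e-04, -6.67865467e+01,  9.85179283e-01, -3.14469445e+01,
       -6.05366053e-02,  4.32965707e-02,  1.45426866e-04]), 'position': array([0.20879666, 0.58855296, 0.22595422]), 'ee_rot': array([-0.95551258,  1.35265145,  0.95384083]), 'force': array([-0.31595475,  0.2106812 , -0.7970752 ]), 'ft_torque': array([ 0.01955778, -0.04878295, -0.02788947]), 'width': 1.0071732381367289}
scene {'camera_matrix': array([[496.17335318,   0.        , 282.62822082],
       [  0.        , 496.17335318, 213.86408972],
       [  0.        ,   0.        ,   1.        ]]), 'position': array([ 0.04470801, -0.93781337,  1.2183318 ]), 'orientation': array([ 0.71716656, -0.16211586, -0.46484456])}
top {'camera_matrix': array([[491.28821588,   0.        , 288.37158159],
       [  0.        , 491.28821588, 207.64646176],
       [  0.        ,   0.        ,   1.        ]]), 'position': array([0.23877887, 0.03122695, 1.59293002]), 'orientation': array([ 0.13004686, -0.14593842, -1.56533864])}
wrist {'camera_matrix': array([[325.1922621 ,   0.        , 285.92840391],
       [  0.        , 325.1922621 , 212.36075155],
       [  0.        ,   0.        ,   1.        ]]), 'T_tool_cam': array([[-4.69533777e-05,  2.98692124e-01, -9.54349523e-01,
        -1.58564248e-01],
       [ 1.43734213e-03,  9.54348559e-01,  2.98691752e-01,
         8.17286651e-02],
       [ 9.99998966e-01, -1.35770219e-03, -4.74132662e-04,
         1.25428921e-03],
       [ 0.00000000e+00,  0.00000000e+00,  0.00000000e+00,
         1.00000000e+00]])}
```

View pics/scene0.png

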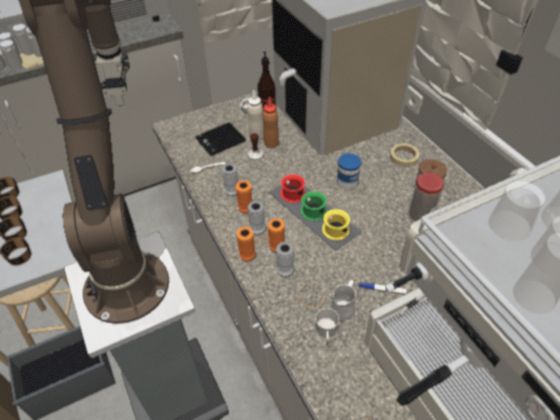

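View pics/top0.png

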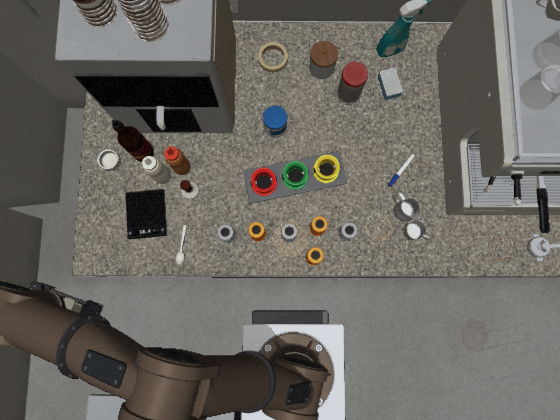

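View pics/wrist0.png

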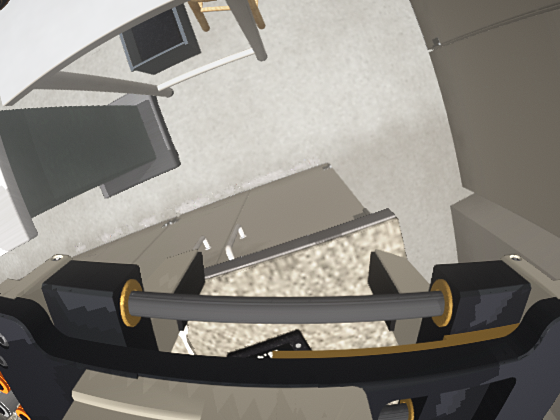

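The scene and top pictures show three grey canisters at top (225,233), (289,231) and (349,230). The orange look-alikes are at (257,231), (319,225) and (315,256). The cups are red (264,181), green (295,175) and yellow (327,169). I'm choosing the three grey ones and checking them in a crop, along with measuring positions.

```bash
cat > h.py <<'E'
from cell import arm, optics, finder
import cv2, numpy as np
from scipy.spatial.transform import Rotation as R
def ray(cam,u,v):
    c=optics.get_calibration(cam);K=c["camera_matrix"]
    d=np.array([(u-K[0,2])/K[0,0],-(v-K[1,2])/K[1,1],-1.0])
    return np.array(c["position"]),R.from_rotvec(c["orientation"]).apply(d)
def onplane(cam,u,v,z):
    p,d=ray(cam,u,v); return p+d*(z-p[2])/d[2]
def proj(cam,P):
    c=optics.get_calibration(cam);K=c["camera_matrix"]
    q=R.from_rotvec(c["orientation"]).inv().apply(np.atleast_2d(P)-np.array(c["position"]))
    return np.c_[K[0,2]+K[0,0]*q[:,0]/-q[:,2],K[1,2]-K[1,1]*q[:,1]/-q[:,2]]
def cloud(cam,d):
    c=optics.get_calibration(cam);K=c["camera_matrix"]
    v,u=np.mgrid[0:420,0:560]
    q=np.stack([(u-K[0,2])/K[0,0]*d,-(v-K[1,2])/K[1,1]*d,-d],-1)
    return (R.from_rotvec(c["orientation"]).apply(q.reshape(-1,3))+np.array(c["position"])).reshape(420,560,3)
E
python3 - <<'E'
from h import *
im=cv2.imread("pics/top0.png")
cv2.imwrite("pics/crop0.png",cv2.resize(im[145:275,200:380],None,fx=4.4,fy=4.4,interpolation=cv2.INTER_CUBIC))
P=cloud("top",np.load("pics/top0.npy"))
for n in ["cartridge_a","cartridge_b","holder_green","holder_red","holder_yellow","holder_green_floor","holder_red_floor","holder_yellow_floor"]:
    try:
        for r in finder.place_of("top",n): print(n,np.round(r["xy"],1),round(r["confidence"],2),np.round(onplane("top",*r["xy"],0.0 if 'cart' in n else (.018 if 'floor' in n else .006)),4))
    except Exception as e: print(n,e)
from scipy import ndimage
# lid tops by depth
for (u,v) in [(225,231),(289,229),(349,228),(257,231),(319,225),(315,256)]:
    w=P[v-14:v+15,u-14:u+15]; m=(w[...,2]>.103)&(w[...,2]<.12)
    q=w[m]; 
    print((u,v),m.sum(), np.round(q.mean(0),4), np.round((q.max(0)+q.min(0))/2,4), np.round(np.ptp(q,0),3))
for (u,v) in [(264,181),(295,175),(327,169)]:
    w=P[v-20:v+20,u-20:u+20]; m=(w[...,2]>.045)&(w[...,2]<.07); q=w[m]
    print((u,v),m.sum(), np.round((q.max(0)+q.min(0))/2,4), np.round(np.ptp(q,0),3))
E
```

```text
cartridge_a [314.4 257.9] 0.83 [ 0.3567 -0.0692  0.    ]
cartridge_a [229.9 234.3] 0.78 [0.4331 0.2056 0.    ]
cartridge_a [258.8 232.7] 0.72 [0.4385 0.1115 0.    ]
cartridge_a [285.3 234.1] 0.7 [0.434  0.0251 0.    ]
cartridge_a [319.3 227. ] 0.68 [ 0.4576 -0.0861  0.    ]
cartridge_a [347.4 232.8] 0.64 [ 0.4386 -0.1778  0.    ]
cartridge_b [314.4 257.9] 0.83 [ 0.3567 -0.0692  0.    ]
cartridge_b [229.9 234.3] 0.78 [0.4331 0.2056 0.    ]
cartridge_b [258.8 232.7] 0.72 [0.4385 0.1115 0.    ]
cartridge_b [285.3 234.1] 0.7 [0.434  0.0251 0.    ]
cartridge_b [319.3 227. ] 0.68 [ 0.4576 -0.0861  0.    ]
cartridge_b [347.4 232.8] 0.64 [ 0.4386 -0.1778  0.    ]
holder_green [297.3 175. ] 0.7 [ 0.6308 -0.0145  0.006 ]
holder_red [267.1 184.8] 0.97 [0.5972 0.0855 0.006 ]
holder_red [400.6 173.4] 0.63 [ 0.6372 -0.3586  0.006 ]
holder_red [229.1 232.6] 0.59 [0.4379 0.2076 0.006 ]
holder_red [412.6 232.9] 0.16 [ 0.4378 -0.3898  0.006 ]
holder_yellow [324.8 170.3] 0.96 [ 0.6471 -0.1061  0.006 ]
holder_yellow [326.3 171.7] 0.51 [ 0.6423 -0.111   0.006 ]
holder_yellow [414.5 235.5] 0.5 [ 0.4293 -0
[... 248 characters left out ...]
3 0.4378 0.018 ]
(225, 231) 187 [0.428  0.2087 0.109 ] [0.4285 0.2093 0.1105] [0.046 0.048 0.015]
(289, 229) 183 [0.4307 0.0144 0.109 ] [0.4322 0.0157 0.111 ] [0.047 0.046 0.016]
(349, 228) 182 [ 0.4348 -0.1687  0.1084] [ 0.435  -0.1703  0.1101] [0.047 0.046 0.014]
(257, 231) 190 [0.4348 0.1145 0.1093] [0.4349 0.1135 0.111 ] [0.047 0.046 0.016]
(319, 225) 186 [ 0.453  -0.078   0.1088] [ 0.4539 -0.0788  0.1104] [0.047 0.046 0.015]
(315, 256) 185 [ 0.3583 -0.0647  0.109 ] [ 0.3589 -0.0658  0.1104] [0.046 0.046 0.015]
(264, 181) 262 [0.6045 0.0843 0.0567] [0.079 0.103 0.023]
(295, 175) 262 [ 0.6268 -0.0045  0.0555] [0.079 0.126 0.021]
(327, 169) 262 [ 0.6473 -0.0959  0.0558] [0.079 0.104 0.021]
```

View pics/crop0.png

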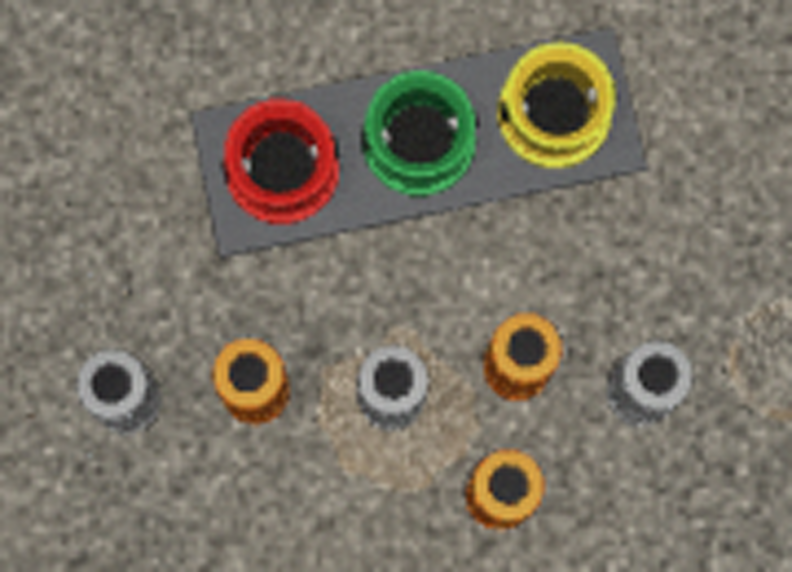

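```bash
cat >> h.py <<'E'
def fitH(im,top='top'):
    pass
E
python3 - <<'E'
from h import *
from scipy.optimize import minimize
s=arm.observe()
M=R.from_rotvec(s["ee_rot"]).as_matrix(); print(np.round(M,3))
# silhouettes of holders, both cameras
hs={"red":(0,1),"green":(60,1),"yellow":(28,1)}
for cam in ["top","scene"]:
    im=cv2.imread(f"pics/{cam}0.png"); hsv=cv2.cvtColor(im,cv2.COLOR_BGR2HSV)
    P=cloud(cam,np.load(f"pics/{cam}0.npy"))
    t=np.linspace(0,2*np.pi,72,endpoint=False)
    for n,g,rng in [("red",(.605,.095),[(0,6),(174,180)]),("green",(.626,-.005),[(50,85)]),("yellow",(.647,-.11),[(22,34)])]:
        m=np.zeros(im.shape[:2],np.uint8)
        for a,b in rng: m|=cv2.inRange(hsv,(a,110,50),(b,255,255))
        near=(np.hypot(P[...,0]-g[0],P[...,1]-g[1])<.06)
        m=m*near.astype(np.uint8)
        m=cv2.morphologyEx(m,cv2.MORPH_CLOSE,np.ones((3,3)))
        cs,_=cv2.findContours(m,cv2.RETR_EXTERNAL,cv2.CHAIN_APPROX_NONE); c=max(cs,key=cv2.contourArea)
        full=np.zeros_like(m); cv2.drawContours(full,[cv2.convexHull(c)],-1,255,-1)
        S=8;ys,xs=np.where(full>0);x0,y0=xs.min()-8,ys.min()-8
        W,H=xs.max()-x0+9,ys.max()-y0+9
        big=cv2.resize(full[y0:y0+H,x0:x0+W],None,fx=S,fy=S,interpolation=cv2.INTER_NEAREST)>0
        def cost(p):
            pts=np.concatenate([np.c_[p[0]+.0345*np.cos(t),p[1]+.0345*np.sin(t),0*t+.058],np.c_[p[0]+.034*np.cos(t),p[1]+.034*np.sin(t),0*t+.006]])
            q=((proj(cam,pts)-[x0,y0]+.5)*S).astype(np.float32)
            k=np.zeros(big.shape,np.uint8); cv2.fillConvexPoly(k,cv2.convexHull(q).astype(np.int32),1)
            return (big^(k>0)).sum()/big.sum()
        r=minimize(cost,g,method="Nelder-Mead",options=dict(initial_simplex=[g,(g[0]+.01,g[1]),(g[0],g[1]+.01)]))
        print(cam,n,np.round(r.x,4),round(r.fun,3))
E
```

```text
[[ 0.    -0.942  0.334]
 [ 0.     0.334  0.942]
 [-1.    -0.     0.   ]]
top red [0.6006 0.0993] 0.313
top green [ 0.6267 -0.0035] 0.284
top yellow [ 0.6477 -0.1122] 0.308
scene red [0.6005 0.0932] 0.242
scene green [ 0.6217 -0.008 ] 0.168
scene yellow [ 0.6427 -0.1147] 0.268
```

>>> send_rows(rows=[[[-4,-42,-36,8.5,0,0,100],[-9,-84,-71,17,0,0,100],[-13,-126,-107,25.5,0,0,100],[-17,-168,-142,34,0,0,100],[-22,-210,-178,42.5,0,0,100],[-26,-252,-213,51,0,0,100],[-30,-294,-249,59.5,0,0,100],[-34,-335,-284,68,0,0,100]]], grip_force=20)

```text
clock: 1.35
position: [0.4102, 0.2426, 0.2583]
ee_rot: [-0.028, 1.57, 0.03]
force: [0.4, 0.7, -0.7]
width: 1.004
```

```bash
cat >> h.py <<'E'
def wpix(T,tc,K,P):
    # world pts -> wrist pixels; T=(pos,R)
    q=T[1].inv().apply(np.atleast_2d(P)-T[0])
    c=(np.c_[q,np.ones(len(q))]@np.linalg.inv(tc).T)[:,:3]
    x,y,z=c[:,0],-c[:,1],-c[:,2]
    r=np.hypot(x,y); th=np.arctan2(r,z); k=K[0,0]*th/np.maximum(r,1e-9)
    return np.c_[K[0,2]+k*x,K[1,2]+k*y]
def wray(T,tc,K,u,v):
    a=(u-K[0,2]);b=(v-K[1,2]);r=np.hypot(a,b);th=r/K[0,0]
    d=np.array([np.sin(th)*a/r,-np.sin(th)*b/r,-np.cos(th)]) if r>0 else np.array([0,0,-1.])
    p=T[1].apply(tc[:3,3])+T[0]; return p,T[1].apply(tc[:3,:3]@d)
def wplane(T,tc,K,u,v,z):
    p,d=wray(T,tc,K,u,v); return p+d*(z-p[2])/d[2]
def shot(name):
    s=arm.observe(); im,d=optics.get_image("wrist"); c=optics.get_calibration("wrist")
    cv2.imwrite(f"pics/{name}.png",im[:,:,::-1]); np.save(f"pics/{name}.npy",d)
    T=(s["position"],R.from_rotvec(s["ee_rot"])); np.savez(f"pics/{name}_T.npz",p=s["position"],r=s["ee_rot"])
    return s,im[:,:,::-1].copy(),d,T,c["T_tool_cam"],c["camera_matrix"]
E
python3 - <<'E'
from h import *
s,im,d,T,tc,K=shot("w1")
print(s["clock"],s["position"],np.round(T[1].as_matrix(),3),s["force"],np.round(s["joints"],3))
for p in [(.43,.209,.111),(.431,.0145,.111),(.435,.1135,.111)]: print(wpix(T,tc,K,p))
E
```

```text
1.35 [0.41021764 0.2425979  0.25827633] [[ 0.001 -0.037  0.999]
 [ 0.001  0.999  0.037]
 [-1.     0.001  0.001]] [ 0.44932023  0.6740639  -0.69905807] [-0.99   0.158  0.401  1.9   -0.07   1.096 -0.525]
[[304.17016916 232.53701673]]
[[295.13637166 372.16444105]]
[[303.37060497 311.26404654]]
```

View pics/w1.png

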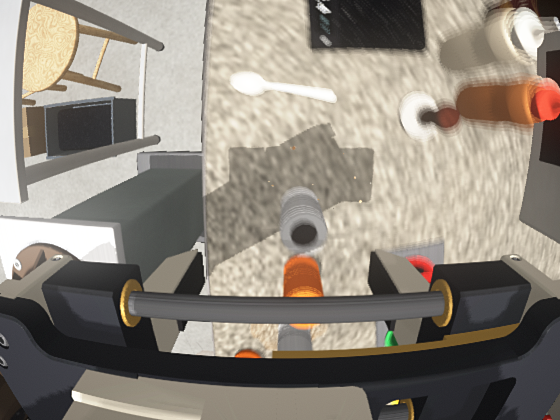

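The wrist picture shows the first grey canister's lid at (303,233), against a prediction of (304,232.5), so the calibration agrees. The orange one is behind it at (303,278).

>>> send_rows(rows=[[[10,0,0,2.1,0,0,100],[30,0,0,2.1,0,0,100],[60,0,0,2.1,0,0,100],[80,0,0,2.1,0,0,100],[80,0,0,2.1,0,0,100],[80,0,0,2.1,0,0,100],[80,0,0,2.1,0,0,100],[80,0,0,2.1,0,0,100]]])

```text
clock: 2.2
position: [0.4101, 0.2449, 0.1789]
ee_rot: [-0.004, 1.569, 0.006]
force: [0.5, -0.2, -0.0]
width: 0.998
```

```bash
python3 - <<'E'
from h import *
s,im,d,T,tc,K=shot("w2")
print(s["clock"],s["position"],np.round(T[1].as_matrix(),3),s["force"],np.round(s["joints"],3))
for p in [(.43,.209,.111),(.431,.0145,.111),(.435,.1135,.111)]: print(wpix(T,tc,K,p))
print(wpix(T,tc,K,T[0]+[0,0,-.05]))
E
```

```text
2.2 [0.41011021 0.24490926 0.17885443] [[ 0.002 -0.007  1.   ]
 [ 0.001  1.     0.007]
 [-1.     0.001  0.002]] [ 0.52900093 -0.21763949 -0.02116583] [-0.969  0.249  0.391  2.01  -0.121  0.901 -0.508]
[[310.86877279 270.6296599 ]]
[[303.03259193 421.05009686]]
[[311.55746943 359.97189611]]
[[285.88421719 236.32706457]]
```

View pics/w2.png

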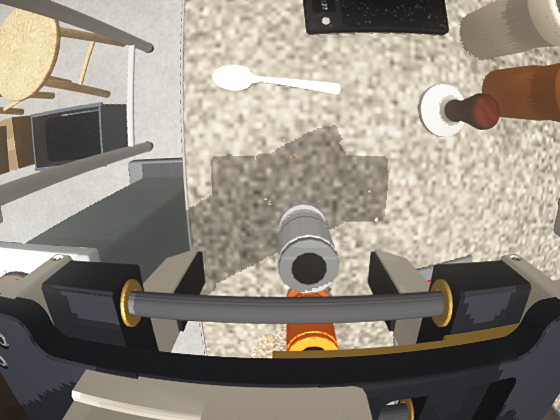

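The lid is centred near (308,266), with its dark disc at (310,267). I'll measure it precisely.

```bash
cat >> h.py <<'E'
def lidfit(im,d,T,tc,K,g,zlid=.111,rad=.0245,name=None):
    """circle of lid outer edge at height zlid: warp image to the plane z=zlid, Hough"""
    S=4000; half=.05
    n=int(2*half*S); xs=g[0]+half-np.arange(n)/S; ys=g[1]+half-np.arange(n)/S
    Y,X=np.meshgrid(ys,xs)  # rows -> x decreasing, cols -> y decreasing
    uv=wpix(T,tc,K,np.c_[X.ravel(),Y.ravel(),np.full(X.size,zlid)]).astype(np.float32)
    w=cv2.remap(im,uv[:,0].reshape(n,n),uv[:,1].reshape(n,n),cv2.INTER_LINEAR)
    if name: cv2.imwrite(f"pics/{name}.png",w)
    gr=cv2.GaussianBlur(cv2.cvtColor(w,cv2.COLOR_BGR2GRAY),(0,0),3)
    out=[]
    for r in rad:
        c=cv2.HoughCircles(gr,cv2.HOUGH_GRADIENT,1,200,param1=60,param2=5,minRadius=int(r*S)-4,maxRadius=int(r*S)+4)
        if c is not None:
            for q in c[0][:2]: out.append((round(g[0]+half-q[1]/S,4),round(g[1]+half-q[0]/S,4),round(q[2]/S,4)))
    return out
E
python3 - <<'E'
from h import *
im=cv2.imread("pics/w2.png"); z=np.load("pics/w2_T.npz"); T=(z["p"],R.from_rotvec(z["r"])); c=optics.get_calibration("wrist");tc,K=c["T_tool_cam"],c["camera_matrix"]
print(lidfit(im,None,T,tc,K,(.43,.209),rad=[.0245,.0135],name="lid2"))
for uv in [(308,266),(310,267)]: print(wplane(T,tc,K,*uv,.111))
E
```

```text
[(np.float32(0.4276), np.float32(0.2134), np.float32(0.0242)), (np.float32(0.3999), np.float32(0.1614), np.float32(0.0237)), (np.float32(0.4281), np.float32(0.2109), np.float32(0.0137)), (np.float32(0.4436), np.float32(0.2586), np.float32(0.0129))]
[0.42759975 0.21308547 0.111     ]
[0.42919466 0.21220658 0.111     ]
```

View pics/lid2.png

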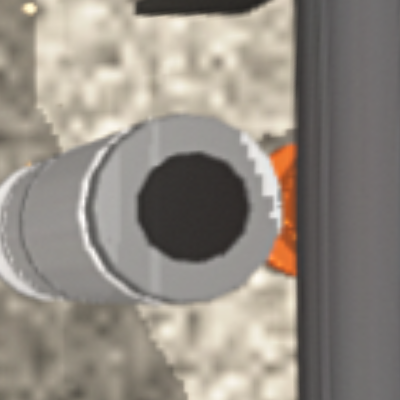

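>>> send_rows(rows=[[[0,-20,10,0,0,0,100],[5,-33.5,18,0,0,0,100],[30,-33.5,18,0,0,0,100],[60,-33.5,18,0,0,0,100],[90,-33.5,18,0,0,0,100],[110,-33.5,18,0,0,0,100],[118,-33.5,18,0,0,0,100],[118,-33.5,18,0,0,0,100]]], grip_force=40)

```text
clock: 3.05
position: [0.4275, 0.2108, 0.0594]
ee_rot: [-0.006, 1.572, 0.004]
force: [-0.5, -0.4, -1.0]
width: 0.998
```

```bash
python3 - <<'E'
from h import *
s,im,d,T,tc,K=shot("w3")
print(s["clock"],s["position"],s["ee_rot"],s["force"])
E
```

```text
3.05 [0.42753761 0.21083676 0.05943084] [-0.00551466  1.57168539  0.00449766] [-0.46728029 -0.4145     -0.99637318]
```

View pics/w3.png

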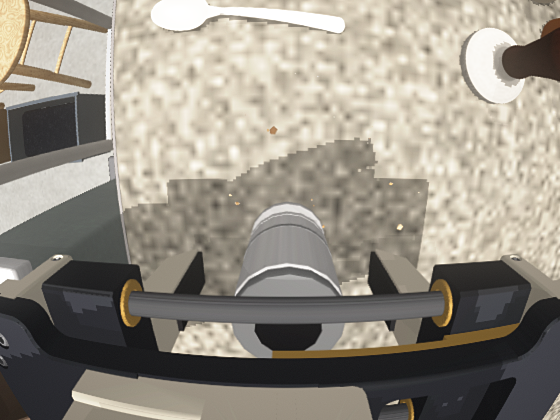

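The canister stands between the open fingers, centred near column 288. I'll close and lift.

>>> send_rows(rows=[[[0,0,0,0,0,0,45],[0,0,0,0,0,0,45],[0,0,0,0,0,0,45],[0,0,0,0,0,0,45],[0,0,0,0,0,0,45],[0,0,0,0,0,0,45],[0,0,0,0,0,0,45],[0,0,0,0,0,0,45]]])

```text
clock: 3.9
position: [0.428, 0.2111, 0.0599]
ee_rot: [-0.005, 1.57, 0.005]
force: [0.5, 0.1, 1.7]
width: 0.547
```

>>> send_rows(rows=[[[0,0,0,0,0,0,20],[-5,0,0,0,0,0,20],[-25,0,0,0,0,0,20],[-60,0,0,0,0,0,20],[-95,0,0,0,0,0,20],[-120,0,0,0,0,0,20],[-125,0,0,0,0,0,20],[-125,0,0,0,0,0,20]]])

```text
clock: 4.7
position: [0.4273, 0.211, 0.1846]
ee_rot: [-0.005, 1.571, 0.006]
force: [0.8, -0.7, -6.4]
width: 0.542
```

```bash
python3 - <<'E'
from h import *
s,im,d,T,tc,K=shot("w4")
print(s["clock"],s["position"],s["ee_rot"],s["force"],s["ft_torque"],s["width"])
f=[]
for i in range(3):
    optics.get_image("wrist"); f.append(np.round(arm.observe()["force"],2))
print(f)
E
```

```text
4.7 [0.42726927 0.2110017  0.18455498] [-0.00500634  1.57094516  0.00564951] [ 0.79071213 -0.65845774 -6.4211643 ] [-0.12077307  0.09550356 -0.03150708] 0.5419839817755258
[array([ 0.62,  0.38, -6.15]), array([-1.11, -0.22, -6.74]), array([-1.03, -0.36, -6.02])]
```

View pics/w4.png

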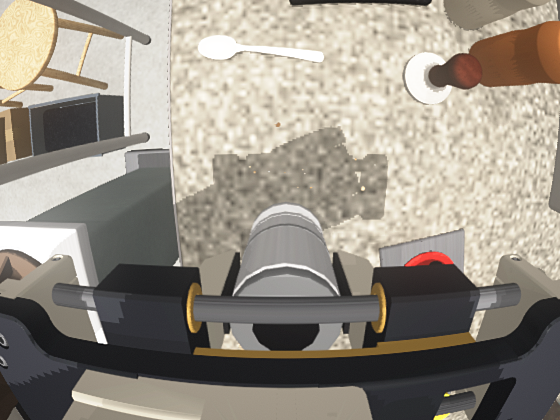

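The grip is good (width 0.542, about 50 mm). The weight is about 6.4 N, so this one is full and goes to green. Next I'll view the holders from beyond the row.

>>> send_rows(rows=[[[-20,-15,10,0,0,0,20],[-50,-50,30,0,0,0,20],[-50,-95,60,0,0,0,20],[-50,-140,90,0,0,0,20],[-50,-185,120,0,0,0,20],[-50,-230,150,0,0,0,20],[-50,-270,175,0,0,0,20],[-50,-311,198,0,0,0,20]]])

```text
clock: 5.7
position: [0.6228, -0.0908, 0.2328]
ee_rot: [-0.005, 1.573, 0.006]
force: [1.8, 0.4, -6.1]
width: 0.541
```

>>> send_rows(rows=[[[0,0,0,0,0,0,20],[0,0,0,0,0,0,20],[0,0,0,0,0,0,20],[0,0,0,0,0,0,20],[0,0,0,0,0,0,20],[0,0,0,0,0,0,20],[0,0,0,0,0,0,20],[0,0,0,0,0,0,20]]])

```text
clock: 6.5
position: [0.6223, -0.0892, 0.2349]
ee_rot: [-0.005, 1.571, 0.005]
force: [-0.5, 0.7, -7.1]
width: 0.543
```

```bash
python3 - <<'E'
from h import *
s,im,d,T,tc,K=shot("w5")
print(s["clock"],s["position"],s["ee_rot"],s["force"],s["width"],np.round(s["joints"],2))
for p in [(.604,.097,.058),(.626,-.005,.058),(.647,-.11,.058)]: print(wpix(T,tc,K,p))
E
```

```text
6.5 [ 0.62226015 -0.08924449  0.23486516] [-0.00525714  1.57061018  0.00544616] [-0.47300822  0.65329838 -7.13554595] 0.5426939266490507 [-0.31  0.47  0.56  1.58 -0.26  1.17  0.31]
[[269.45186689  16.26610279]]
[[290.27384396 112.12268965]]
[[308.63033802 211.06855251]]
```

View pics/w5.png

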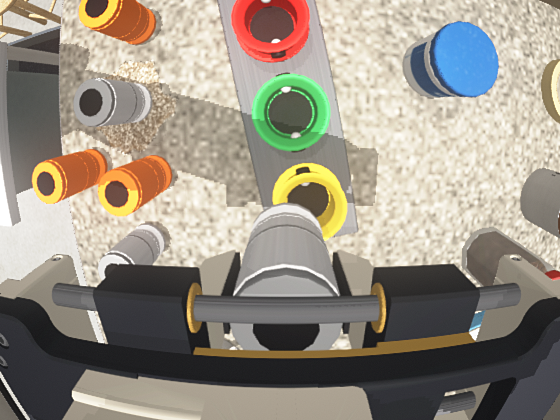

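The view shows red at (270,22), green at (291,110), yellow at (311,200) and the held canister at (287,280). I'll fit the holder centres in this view.

```bash
cat >> h.py <<'E'
def load(name):
    im=cv2.imread(f"pics/{name}.png"); z=np.load(f"pics/{name}_T.npz"); c=optics.get_calibration("wrist")
    return im,(z["p"],R.from_rotvec(z["r"])),c["T_tool_cam"],c["camera_matrix"]
def rect(im,T,tc,K,g,z,half=.05,S=4000):
    n=int(2*half*S); xs=g[0]+half-np.arange(n)/S; ys=g[1]+half-np.arange(n)/S
    Y,X=np.meshgrid(ys,xs)
    uv=wpix(T,tc,K,np.c_[X.ravel(),Y.ravel(),np.full(X.size,z)]).astype(np.float32)
    return cv2.remap(im,uv[:,0].reshape(n,n),uv[:,1].reshape(n,n),cv2.INTER_LINEAR)
E
python3 - <<'E'
from h import *
im,T,tc,K=load("w5")
ws=[]
for g in [(.604,.097),(.626,-.005),(.647,-.11)]:
    a=rect(im,T,tc,K,g,.058); b=rect(im,T,tc,K,g,.018)
    for w,rs in ((a,(138,)),(b,(102,))):
        gr=cv2.GaussianBlur(cv2.cvtColor(w,cv2.COLOR_BGR2GRAY),(0,0),3)
        gr=cv2.GaussianBlur(w[:,:,2] if rs==(138,) and g[0]>.64 else cv2.cvtColor(w,cv2.COLOR_BGR2HSV)[:,:,1],(0,0),2)
        for r in rs:
            c=cv2.HoughCircles(gr,cv2.HOUGH_GRADIENT,1,30,param1=60,param2=5,minRadius=r-8,maxRadius=r+6)
            if c is not None:
                q=c[0][0]; print(g,r,round(g[0]+.05-q[1]/4000,4),round(g[1]+.05-q[0]/4000,4),q[2]/4000)
                cv2.circle(w,(int(q[0]),int(q[1])),int(q[2]),(255,0,255),1)
    cv2.circle(a,(200,200),138,(255,255,255),1);cv2.circle(b,(200,200),102,(255,255,255),1)
    ws.append(np.vstack([a,b])[:, :])
cv2.imwrite("pics/rect5.png",cv2.resize(np.hstack(ws),None,fx=.66,fy=.66))
E
```

```text
(0.604, 0.097) 138 0.6054 0.0831 0.03585
(0.604, 0.097) 102 0.6041 0.0986 0.024024999
(0.626, -0.005) 138 0.6206 -0.0084 0.033375
(0.626, -0.005) 102 0.6264 -0.0051 0.024549998
(0.647, -0.11) 138 0.6539 -0.1099 0.03475
(0.647, -0.11) 102 0.6471 -0.1071 0.025425
```

View pics/rect5.png

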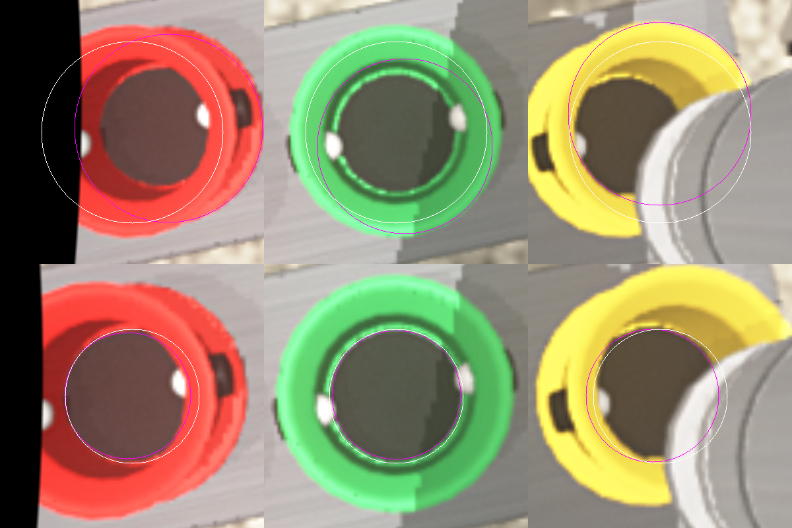

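```bash
python3 - <<'E'
from h import *
im,T,tc,K=load("w5")
big=cv2.resize(im,None,fx=4,fy=4,interpolation=cv2.INTER_CUBIC)
t=np.linspace(0,2*np.pi,200)
p=T[0]; zb=p[2]-.0595
def draw(dx,dy,col):
  for h,r in [(0,.0215),(.007,.025),(.111,.0245)]:
    q=wpix(T,tc,K,np.c_[p[0]+dx+r*np.cos(t),p[1]+dy+r*np.sin(t),0*t+zb+h])
    cv2.polylines(big,[np.int32((q+.5)*4)],True,col,1)
draw(0,0,(0,0,255)); 
cv2.imwrite("pics/hold5.png",big[4*190:4*370,4*190:4*385])
E
```

```text
(no output)
```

View pics/hold5.png

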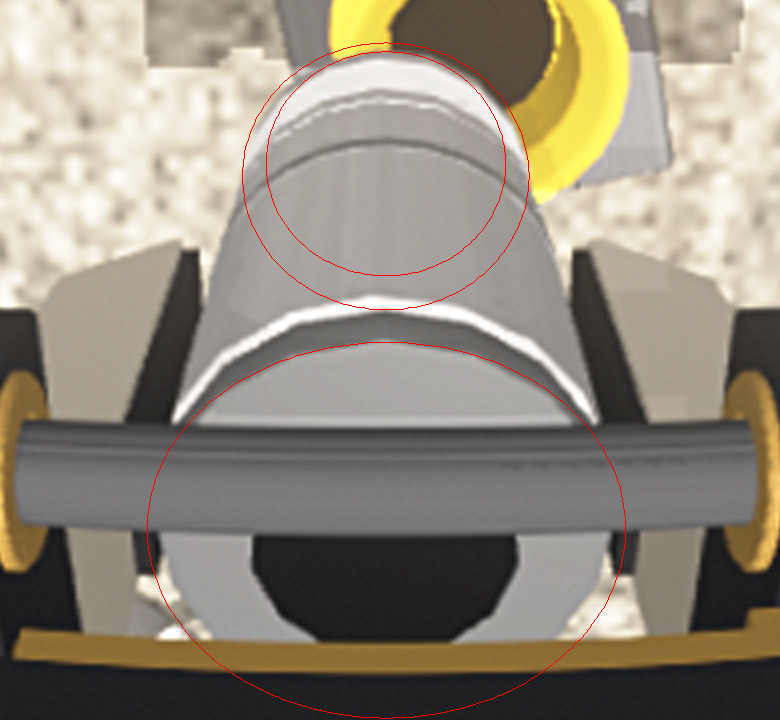

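```bash
python3 - <<'E'
from h import *
im,T,tc,K=load("w5"); d=np.load("pics/w5.npy")
def pt(u,v):
    p,r=wray(T,tc,K,u,v); rl=tc[:3,:3].T@T[1].inv().apply(r); return p+r*d[v,u]/-rl[2]
for uv in [(285,340),(275,335),(300,340),(240,335),(330,335),(287,206),(287,225),(287,245),(287,258),(290,110),(250,112),(326,112),(150,150)]: print(uv,np.round(pt(*uv),4))
E
```

```text
(285, 340) [ 0.6218 -0.0962  0.2863]
(275, 335) [ 0.6177 -0.0929  0.2871]
(300, 340) [ 0.6281 -0.0964  0.2861]
(240, 335) [ 0.6026 -0.096   0.2839]
(330, 335) [ 0.6411 -0.0961  0.2833]
(287, 206) [ 0.6227 -0.0662  0.1895]
(287, 225) [ 0.6226 -0.0652  0.2292]
(287, 245) [ 0.6225 -0.066   0.2547]
(287, 258) [ 0.6224 -0.0664  0.2679]
(290, 110) [ 0.6262 -0.0023  0.018 ]
(250, 112) [ 0.5795 -0.0045  0.008 ]
(326, 112) [ 0.6626 -0.0041  0.0571]
(150, 150) [ 0.4482 -0.0473  0.0012]
```

>>> send_rows(rows=[[[0,25,1,0,0,0,20],[0,65,3,0,0,0,20],[10,85.5,4.2,0,0,0,20],[40,85.5,4.2,0,0,0,20],[75,85.5,4.2,0,0,0,20],[100,85.5,4.2,0,0,0,20],[110,85.5,4.2,0,0,0,20],[110,85.5,4.2,0,0,0,20]]])

```text
clock: 7.35
position: [0.6252, -0.0038, 0.1235]
ee_rot: [-0.005, 1.573, 0.005]
force: [-0.9, -0.5, -5.7]
width: 0.544
```

```bash
python3 - <<'E'
from h import *
s,im,d,T,tc,K=shot("w6")
print(s["clock"],s["position"],s["ee_rot"],s["force"],s["width"],np.round(s["joints"],2))
E
```

```text
7.35 [ 0.6251946  -0.0038376   0.12352097] [-0.00542373  1.57324681  0.00498442] [-0.85257806 -0.48186747 -5.67765726] 0.5437571102715818 [-0.41  0.57  0.5   1.72 -0.32  0.94  0.22]
```

View pics/w6.png

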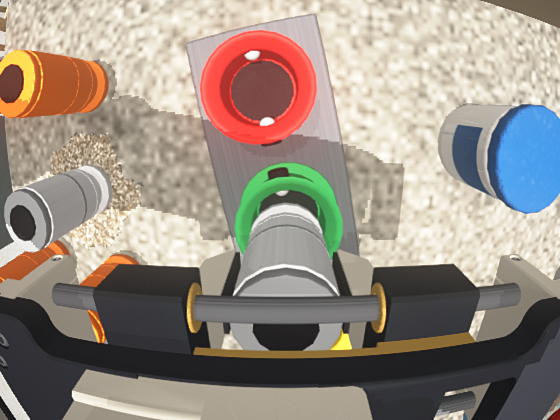

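The canister sits centred over green at (289,215), and red is fully visible at (259,85). I'll ease it in.

>>> send_rows(rows=[[[6,0,1.2,0,0,0,20],[12,0,1.2,0,0,0,20],[16,0,1.2,0,0,0,20],[20,0,1.2,0,0,0,20],[23,0,1.2,0,0,0,20],[26,0,1.2,0,0,0,20],[28,0,1.2,0,0,0,20],[30,0,1.2,0,0,0,20]]])

```text
clock: 8.2
position: [0.6279, -0.0041, 0.0955]
ee_rot: [-0.005, 1.569, 0.005]
force: [-1.6, 1.8, 3.3]
width: 0.54
```

>>> send_rows(rows=[[[1,0,0,0,0,0,20],[2,0,0,0,0,0,20],[3,0,0,0,0,0,20],[4.5,0,0,0,0,0,20],[6,0,0,0,0,0,20],[7.5,0,0,0,0,0,20],[9,0,0,0,0,0,20],[10,0,0,0,0,0,20]]])

```text
clock: 9.0
position: [0.6266, -0.0039, 0.0841]
ee_rot: [-0.005, 1.572, 0.005]
force: [1.3, 1.2, -4.2]
width: 0.543
```

>>> send_rows(rows=[[[1,0,0,0,0,0,20],[2,0,0,0,0,0,20],[3,0,0,0,0,0,20],[4,0,0,0,0,0,20],[5,0,0,0,0,0,20],[6,0,0,0,0,0,20],[6,0,0,0,0,0,20],[6,0,0,0,0,0,20]]])

```text
clock: 9.8
position: [0.6272, -0.004, 0.0788]
ee_rot: [-0.005, 1.571, 0.005]
force: [-0.8, 1.6, -5.6]
width: 0.543
```

>>> send_rows(rows=[[[0.5,0,0,0,0,0,20],[1,0,0,0,0,0,20],[1.5,0,0,0,0,0,20],[2,0,0,0,0,0,20],[2,0,0,0,0,0,20],[2,0,0,0,0,0,20],[2,0,0,0,0,0,20],[2,0,0,0,0,0,20]]])

```text
clock: 10.6
position: [0.6273, -0.004, 0.0769]
ee_rot: [-0.005, 1.571, 0.005]
force: [-0.2, 0.2, -1.7]
width: 0.546
```

>>> send_rows(rows=[[[1,0,0,0,0,0,20],[1,0,0,0,0,0,20],[1,0,0,0,0,0,60],[1,0,0,0,0,0,80],[1,0,0,0,0,0,80],[1,0,0,0,0,0,80],[-10,0,0,0,0,0,80],[-40,0,0,0,0,0,80]]])

```text
clock: 11.4
position: [0.6254, -0.0038, 0.1154]
ee_rot: [-0.005, 1.575, 0.005]
force: [-0.5, -0.1, 1.5]
width: 0.806
```

```bash
python3 - <<'E'
from h import *
print(arm.observe()["width"],arm.observe()["position"],arm.observe()["force"])
# red from w6 
im,T,tc,K=load("w6")
ws=[]
for g,z in [((.605,.0985),.018),((.605,.0985),.058)]:
    w=rect(im,T,tc,K,g,z)
    gr=cv2.GaussianBlur(cv2.cvtColor(w,cv2.COLOR_BGR2HSV)[:,:,1],(0,0),2)
    r=100 if z<.05 else 160
    c=cv2.HoughCircles(gr,cv2.HOUGH_GRADIENT,1,30,param1=60,param2=5,minRadius=r-6,maxRadius=r+6)
    q=c[0][0]; print(z,round(g[0]+.05-q[1]/4000,4),round(g[1]+.05-q[0]/4000,4),q[2]/4000)
    cv2.circle(w,(int(q[0]),int(q[1])),int(q[2]),(255,0,255),1); ws.append(w)
cv2.imwrite("pics/rect6.png",np.hstack(ws))
E
```

```text
0.8061178480285535 [ 0.62540877 -0.00381057  0.11543632] [-0.51649289 -0.13888356  1.46960093]
0.018 0.6056 0.0974 0.025799999
0.058 0.6044 0.0981 0.039975
```

View pics/rect6.png

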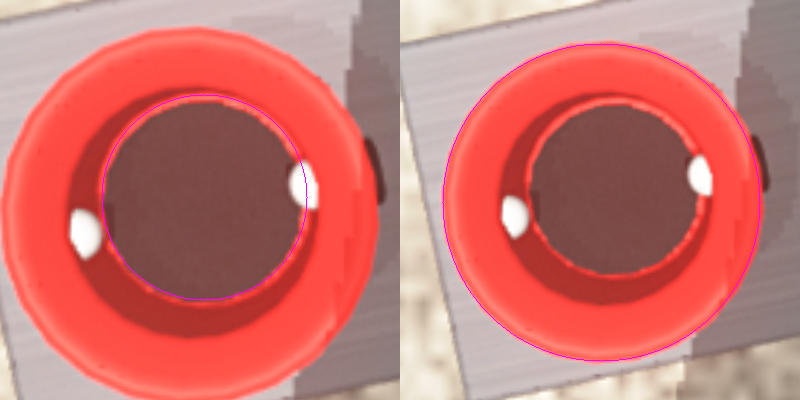

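Red is at (0.605, 0.098), 105.2 mm from green, which matches the given spacing. I'll go on to the middle grey canister.

>>> send_rows(rows=[[[-30,0,0,0,0,0,80],[-65,0,0,0,0,0,80],[-85,0,-25,0,0,0,100],[-85,-5,-65,0,0,0,100],[-85,-10,-105,0,0,0,100],[-85,-20,-145,0,0,0,100],[-85,-26,-185,0,0,0,100],[-85,-26,-194,0,0,0,100]]])

```text
clock: 12.2
position: [0.4291, -0.0323, 0.202]
ee_rot: [-0.002, 1.573, 0.005]
force: [1.2, -0.3, 1.6]
width: 1.0
```

>>> send_rows(rows=[[[0,0,0,0,0,0,100],[0,0,0,0,0,0,100],[0,0,0,0,0,0,100],[0,0,0,0,0,0,100],[0,0,0,0,0,0,100],[0,0,0,0,0,0,100],[0,0,0,0,0,0,100],[0,0,0,0,0,0,100]]])

```text
clock: 13.0
position: [0.4333, -0.0312, 0.2017]
ee_rot: [-0.005, 1.571, 0.005]
force: [0.4, -0.2, 0.3]
width: 1.0
```

```bash
python3 - <<'E'
from h import *
s,im,d,T,tc,K=shot("w7")
print(s["clock"],s["position"],s["ee_rot"],s["force"],s["width"],np.round(s["joints"],2))
g=(.431,.0145)
w=rect(im,T,tc,K,g,.111)
gr=cv2.GaussianBlur(cv2.cvtColor(w,cv2.COLOR_BGR2GRAY),(0,0),2)
for r in (54,98):
    c=cv2.HoughCircles(gr,cv2.HOUGH_GRADIENT,1,30,param1=60,param2=5,minRadius=r-5,maxRadius=r+4)
    q=c[0][0]; print(r,round(g[0]+.05-q[1]/4000,4),round(g[1]+.05-q[0]/4000,4),q[2]/4000)
    cv2.circle(w,(int(q[0]),int(q[1])),int(q[2]),(255,0,255),1)
top,_=optics.get_image("top"); top=cv2.resize(top[145:275,200:380,::-1],None,fx=3,fy=3)
W=np.zeros((420,400+540+0,3),np.uint8); cv2.imwrite("pics/r7.png",cv2.resize(np.hstack([np.vstack([w,np.zeros((20,400,3),np.uint8)]),im]),None,fx=.8,fy=.8)); cv2.imwrite("pics/top7.png",top)
E
```

```text
13.0 [ 0.43334083 -0.03123692  0.20167104] [-0.00509875  1.57091378  0.00495722] [ 0.42562076 -0.1834291   0.25269933] 1.0001854236492633 [-0.56  0.15  0.58  2.08 -0.1   0.94  0.09]
54 0.4316 0.0154 0.0135
98 0.4304 0.0169 0.024525
```

View pics/r7.png

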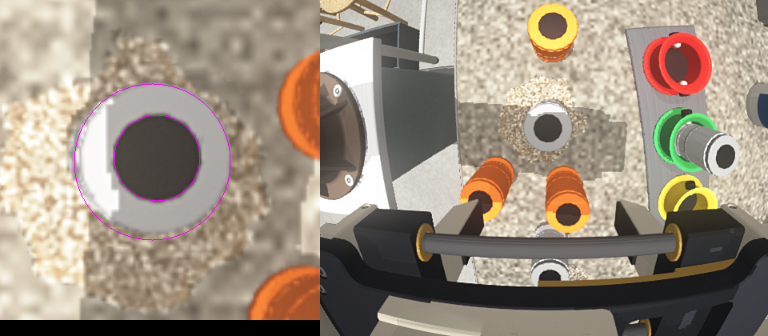

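View pics/top7.png

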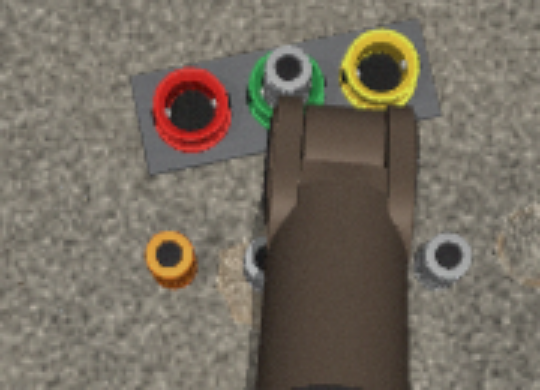

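Green now holds the full canister, seen upright at (288,72) in the top crop. The middle grey is at (0.431, 0.0155).

>>> send_rows(rows=[[[0,20,-2.3,0,0,0,100],[5,46,-2.3,0,0,0,100],[45,46,-2.3,0,0,0,100],[85,46,-2.3,0,0,0,100],[120,46,-2.3,0,0,0,100],[138,46,-2.3,0,0,0,100],[141,46,-2.3,0,0,0,100],[141,46,-2.3,0,0,0,100]]])

```text
clock: 13.9
position: [0.4307, 0.0146, 0.0608]
ee_rot: [-0.005, 1.572, 0.005]
force: [0.3, 0.6, 1.0]
width: 1.005
```

>>> send_rows(rows=[[[0,0,0,0,0,0,60],[0,0,0,0,0,0,20],[0,0,0,0,0,0,20],[0,0,0,0,0,0,20],[0,0,0,0,0,0,20],[0,0,0,0,0,0,20],[0,0,0,0,0,0,20],[0,0,0,0,0,0,20]]])

```text
clock: 14.7
position: [0.431, 0.0148, 0.0609]
ee_rot: [-0.005, 1.57, 0.005]
force: [-0.1, -0.8, 3.8]
width: 0.549
```

>>> send_rows(rows=[[[-5,0,0,0,0,0,20],[-25,0,0,0,0,0,20],[-60,0,0,0,0,0,20],[-95,0,0,0,0,0,20],[-120,0,0,0,0,0,20],[-125,0,0,0,0,0,20],[-125,0,0,0,0,0,20],[-125,0,0,0,0,0,20]]])

```text
clock: 15.5
position: [0.4296, 0.0148, 0.1845]
ee_rot: [-0.006, 1.573, 0.005]
force: [0.1, 0.2, -3.9]
width: 0.546
```

```bash
python3 - <<'E'
from h import *
s,im,d,T,tc,K=shot("w8")
print(s["clock"],s["position"],s["ee_rot"],s["force"],s["width"])
f=[s["force"][2]]
for i in range(4):
    optics.get_image("wrist"); f.append(arm.observe()["force"][2])
print(np.round(f,2))
def pt(u,v):
    p,r=wray(T,tc,K,u,v); rl=tc[:3,:3].T@T[1].inv().apply(r); return p+r*d[v,u]/-rl[2]
for uv in [(287,206),(287,225),(287,245),(285,340)]: print(np.round(pt(*uv)-T[0],4))
E
```

```text
15.5 [0.42963887 0.01480447 0.18450958] [-0.0055076   1.57296212  0.00497064] [ 0.08981039  0.21296906 -3.87687537] 0.546106237341255
[-3.88 -3.7  -4.21 -3.84 -3.99]
[ 0.0004  0.0231 -0.0452]
[ 0.0003  0.0254 -0.0017]
[0.0003 0.0256 0.0254]
[-0.0003 -0.0076  0.0506]
```

View pics/w8.png

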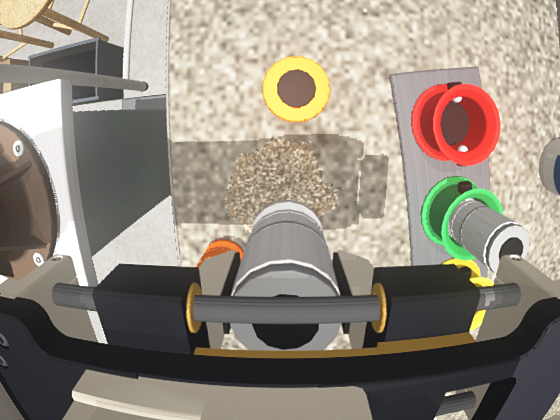

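3.9 N means half-full, so this one goes to yellow at (0.648, −0.1077). The offset of the canister in the jaws is about 0.5 mm.

>>> send_rows(rows=[[[-15,-5,10,0,0,0,20],[-30,-25,40,0,0,0,20],[-30,-47,80,0,0,0,20],[-30,-70,120,0,0,0,20],[-30,-92,160,0,0,0,20],[-30,-112,195,0,0,0,20],[-30,-122.5,214,0,0,0,20],[-30,-122.5,218,0,0,0,20]]])

```text
clock: 16.55
position: [0.6509, -0.1088, 0.2141]
ee_rot: [-0.005, 1.572, 0.002]
force: [-0.5, 0.9, -4.5]
width: 0.546
```

>>> send_rows(rows=[[[0,0,0,0,0,0,20],[20,0,0,0,0,0,20],[50,0,0,0,0,0,20],[75,0,0,0,0,0,20],[88,0,0,0,0,0,20],[90,0,0,0,0,0,20],[90,0,0,0,0,0,20],[90,0,0,0,0,0,20]]])

```text
clock: 17.35
position: [0.6503, -0.1065, 0.1272]
ee_rot: [-0.005, 1.569, 0.005]
force: [-0.1, -0.2, -4.3]
width: 0.545
```

```bash
python3 - <<'E'
from h import *
s,im,d,T,tc,K=shot("w9")
print(s["clock"],s["position"],s["ee_rot"],s["force"],s["width"])
g=(.648,-.108)
t=np.linspace(0,2*np.pi,200); big=cv2.resize(im,None,fx=3,fy=3,interpolation=cv2.INTER_CUBIC)
for z,r in [(.058,.040),(.018,.0255)]:
    q=wpix(T,tc,K,np.c_[g[0]+r*np.cos(t),g[1]+r*np.sin(t),0*t+z]); cv2.polylines(big,[np.int32((q+.5)*3)],True,(255,0,255),1)
cv2.imwrite("pics/w9c.png",big[3*130:3*310,3*160:3*420])
E
```

```text
17.35 [ 0.65025621 -0.10647175  0.12721342] [-0.00520303  1.56866885  0.00497222] [-0.11629831 -0.24985702 -4.26404451] 0.5451595749269948
```

View pics/w9c.png

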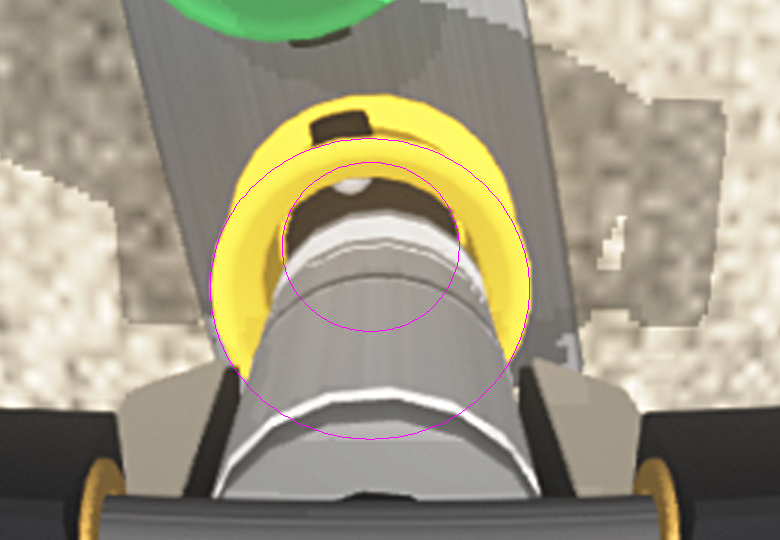

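The predicted yellow rim matches the picture. I'll correct by −1.5 and −2.3 mm and ease in.

>>> send_rows(rows=[[[4,-1.5,-2.3,0,0,0,20],[10,-1.5,-2.3,0,0,0,20],[16,-1.5,-2.3,0,0,0,20],[20,-1.5,-2.3,0,0,0,20],[24,-1.5,-2.3,0,0,0,20],[27,-1.5,-2.3,0,0,0,20],[29,-1.5,-2.3,0,0,0,20],[31,-1.5,-2.3,0,0,0,20]]])

```text
clock: 18.2
position: [0.6479, -0.1082, 0.0956]
ee_rot: [-0.005, 1.569, 0.005]
force: [-0.4, -0.6, 2.5]
width: 0.545
```

>>> send_rows(rows=[[[1,0,0,0,0,0,20],[2,0,0,0,0,0,20],[3,0,0,0,0,0,20],[4.5,0,0,0,0,0,20],[6,0,0,0,0,0,20],[7.5,0,0,0,0,0,20],[9,0,0,0,0,0,20],[10,0,0,0,0,0,20]]])

```text
clock: 19.0
position: [0.6467, -0.1078, 0.084]
ee_rot: [-0.005, 1.572, 0.005]
force: [0.3, -0.5, -4.0]
width: 0.548
```

>>> send_rows(rows=[[[1,0,0,0,0,0,20],[2,0,0,0,0,0,20],[3,0,0,0,0,0,20],[4,0,0,0,0,0,20],[5,0,0,0,0,0,20],[6,0,0,0,0,0,20],[6,0,0,0,0,0,20],[6,0,0,0,0,0,20]]])

```text
clock: 19.8
position: [0.6473, -0.1077, 0.0788]
ee_rot: [-0.005, 1.571, 0.005]
force: [-0.8, -0.1, -3.0]
width: 0.546
```

>>> send_rows(rows=[[[0.5,0,0,0,0,0,20],[1,0,0,0,0,0,20],[1.5,0,0,0,0,0,20],[2,0,0,0,0,0,20],[2.5,0,0,0,0,0,20],[2.5,0,0,0,0,0,20],[2.5,0,0,0,0,0,20],[2.5,0,0,0,0,0,20]]])

```text
clock: 20.6
position: [0.6474, -0.1078, 0.0767]
ee_rot: [-0.005, 1.57, 0.005]
force: [-1.9, 1.4, 5.5]
width: 0.547
```

>>> send_rows(rows=[[[-0.5,0,0,0,0,0,20],[-0.5,0,0,0,0,0,60],[-0.5,0,0,0,0,0,80],[-0.5,0,0,0,0,0,80],[-0.5,0,0,0,0,0,80],[-10,0,0,0,0,0,80],[-45,0,0,0,0,0,80],[-85,0,0,0,0,0,80]]])

```text
clock: 21.4
position: [0.6463, -0.1077, 0.1616]
ee_rot: [-0.005, 1.573, 0.005]
force: [0.5, 0.8, 0.4]
width: 0.802
```

>>> send_rows(rows=[[[-30,0,0,0,0,0,100],[-40,-10,-30,0,0,0,100],[-40,-30,-70,0,0,0,100],[-40,-60,-110,0,0,0,100],[-40,-85,-150,0,0,0,100],[-40,-105,-190,0,0,0,100],[-40,-107,-212,0,0,0,100],[-40,-107,-212,0,0,0,100]]])

```text
clock: 22.2
position: [0.4326, -0.2176, 0.202]
ee_rot: [-0.0, 1.571, 0.002]
force: [0.2, 0.4, -0.2]
width: 0.998
```

>>> send_rows(rows=[[[0,0,0,0,0,0,100],[0,0,0,0,0,0,100],[0,0,0,0,0,0,100],[0,0,0,0,0,0,100],[0,0,0,0,0,0,100],[0,0,0,0,0,0,100],[0,0,0,0,0,0,100],[0,0,0,0,0,0,100]]])

```text
clock: 23.0
position: [0.4359, -0.2162, 0.2012]
ee_rot: [-0.005, 1.571, 0.005]
force: [-0.4, 1.0, -0.2]
width: 1.007
```

```bash
python3 - <<'E'
from h import *
s,im,d,T,tc,K=shot("w10")
print(s["clock"],s["position"],s["ee_rot"],s["force"],s["width"],np.round(s["joints"],2))
g=(.434,-.170)
w=rect(im,T,tc,K,g,.111)
gr=cv2.GaussianBlur(cv2.cvtColor(w,cv2.COLOR_BGR2GRAY),(0,0),2)
for r in (54,98):
    c=cv2.HoughCircles(gr,cv2.HOUGH_GRADIENT,1,30,param1=60,param2=5,minRadius=r-5,maxRadius=r+4)
    q=c[0][0]; print(r,round(g[0]+.05-q[1]/4000,4),round(g[1]+.05-q[0]/4000,4),q[2]/4000)
    cv2.circle(w,(int(q[0]),int(q[1])),int(q[2]),(255,0,255),1)
cv2.imwrite("pics/r10.png",cv2.resize(np.hstack([np.vstack([w,np.zeros((20,400,3),np.uint8)]),im]),None,fx=.8,fy=.8))
E
```

```text
23.0 [ 0.43590636 -0.21618277  0.20118413] [-0.00502166  1.57089299  0.00510221] [-0.43712135  0.98408009 -0.20904576] 1.0074126397903336 [-0.18  0.26  0.66  1.97 -0.19  0.97  0.58]
54 0.4349 -0.1679 0.013725
98 0.4349 -0.1669 0.02365
```

View pics/r10.png

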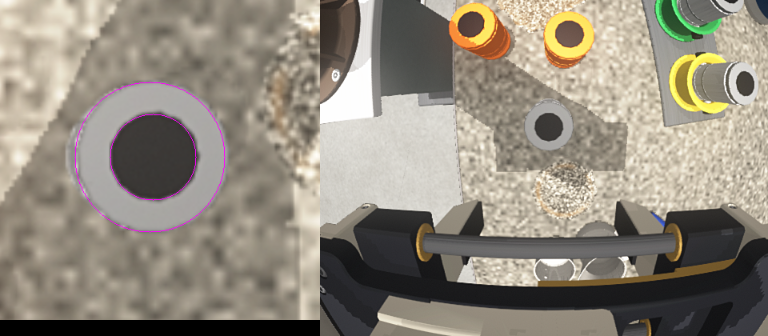

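The last grey canister is at (0.4349, −0.168), and yellow is now loaded, with its lid at (741,83).

>>> send_rows(rows=[[[0,22,-1,0,0,0,100],[5,48,-1,0,0,0,100],[45,48,-1,0,0,0,100],[85,48,-1,0,0,0,100],[120,48,-1,0,0,0,100],[138,48,-1,0,0,0,100],[140.5,48,-1,0,0,0,100],[140.5,48,-1,0,0,0,100]]])

```text
clock: 23.85
position: [0.4345, -0.1684, 0.0608]
ee_rot: [-0.005, 1.571, 0.005]
force: [0.4, -1.0, 0.2]
width: 0.998
```

>>> send_rows(rows=[[[0,0,0,0,0,0,60],[0,0,0,0,0,0,20],[0,0,0,0,0,0,20],[0,0,0,0,0,0,20],[0,0,0,0,0,0,20],[0,0,0,0,0,0,20],[0,0,0,0,0,0,20],[0,0,0,0,0,0,20]]])

```text
clock: 24.65
position: [0.4347, -0.1682, 0.0608]
ee_rot: [-0.005, 1.571, 0.005]
force: [0.5, -0.0, 3.0]
width: 0.544
```

>>> send_rows(rows=[[[-5,0,0,0,0,0,20],[-25,0,0,0,0,0,20],[-60,0,0,0,0,0,20],[-95,0,0,0,0,0,20],[-130,0,0,0,0,0,20],[-155,0,0,0,0,0,20],[-160,0,0,0,0,0,20],[-160,0,0,0,0,0,20]]])

```text
clock: 25.45
position: [0.4348, -0.1681, 0.2211]
ee_rot: [-0.005, 1.569, 0.006]
force: [0.8, -0.8, -2.6]
width: 0.545
```

```bash
python3 - <<'E'
from h import *
s,im,d,T,tc,K=shot("w11")
print(s["clock"],s["position"],s["ee_rot"],s["force"],s["width"])
f=[s["force"][2]]
for i in range(4):
    optics.get_image("wrist"); f.append(arm.observe()["force"][2])
print(np.round(f,2))
def pt(u,v):
    p,r=wray(T,tc,K,u,v); rl=tc[:3,:3].T@T[1].inv().apply(r); return p+r*d[v,u]/-rl[2]
for uv in [(287,206),(287,225),(287,245),(285,340)]: print(np.round(pt(*uv)-T[0],4))
E
```

```text
25.45 [ 0.43479066 -0.16811701  0.22112175] [-0.00507795  1.56941563  0.00553566] [ 0.84103879 -0.75487916 -2.62080886] 0.5453249700537466
[-2.62 -2.44 -2.89 -1.62 -1.77]
[ 0.0005  0.0227 -0.0466]
[ 0.0003  0.0246 -0.0039]
[0.0002 0.0244 0.0227]
[-0.0005 -0.0074  0.051 ]
```

The weight settles near 1.7 N (it was damping out), and by elimination this is the empty one. I'll carry it to red and re-weigh at rest.

>>> send_rows(rows=[[[0,20,12,0,0,0,20],[0,60,38,0,0,0,20],[0,100,64,0,0,0,20],[0,140,90,0,0,0,20],[0,180,115,0,0,0,20],[0,220,141,0,0,0,20],[0,255,163,0,0,0,20],[0,266.5,170,0,0,0,20]]])

```text
clock: 26.5
position: [0.6039, 0.1049, 0.2188]
ee_rot: [-0.009, 1.572, 0.01]
force: [-0.5, 0.8, -0.4]
width: 0.542
```

>>> send_rows(rows=[[[0,0,0,0,0,0,20],[20,0,0,0,0,0,20],[55,0,0,0,0,0,20],[82,0,0,0,0,0,20],[94,0,0,0,0,0,20],[96,0,0,0,0,0,20],[96,0,0,0,0,0,20],[96,0,0,0,0,0,20]]])

```text
clock: 27.3
position: [0.6038, 0.099, 0.1262]
ee_rot: [-0.004, 1.569, 0.005]
force: [0.1, -0.6, -0.8]
width: 0.546
```

```bash
python3 - <<'E'
from h import *
s,im,d,T,tc,K=shot("w12")
print(s["clock"],s["position"],s["ee_rot"],s["force"],s["width"])
f=[s["force"][2]]
for i in range(5):
    optics.get_image("wrist"); f.append(arm.observe()["force"][2])
print(np.round(f,2), arm.observe()["position"])
g=(.605,.098)
t=np.linspace(0,2*np.pi,200); big=cv2.resize(im,None,fx=3,fy=3,interpolation=cv2.INTER_CUBIC)
for z,r in [(.058,.040),(.018,.0255)]:
    q=wpix(T,tc,K,np.c_[g[0]+r*np.cos(t),g[1]+r*np.sin(t),0*t+z]); cv2.polylines(big,[np.int32((q+.5)*3)],True,(255,0,255),1)
cv2.imwrite("pics/w12c.png",big[3*130:3*310,3*160:3*420])
E
```

```text
27.3 [0.60378624 0.09900647 0.12616403] [-0.00431014  1.56867403  0.00495843] [ 0.14932539 -0.55201265 -0.84810795] 0.5456546414450032
[-0.85 -1.33 -1.43 -1.12 -1.86 -1.44] [0.60309721 0.0995142  0.12524824]
```

View pics/w12c.png

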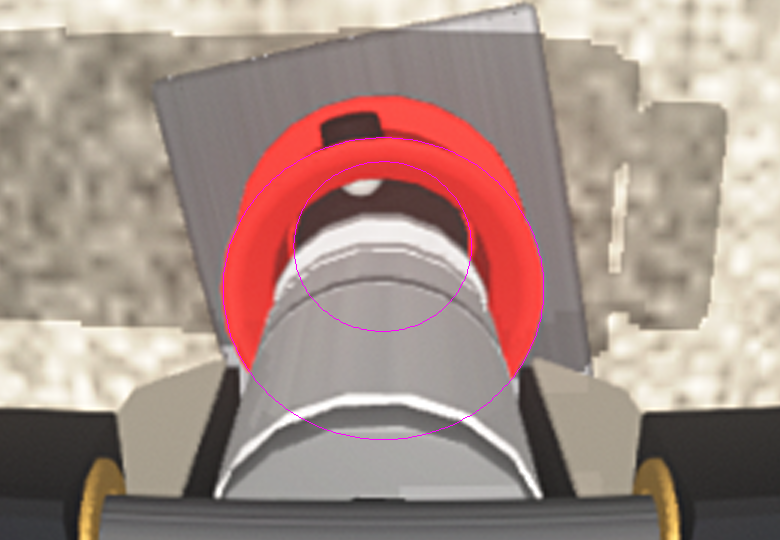

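1.4 N confirms it is empty, and the rim prediction matches. I'll ease it into red.

>>> send_rows(rows=[[[4,-1,1.7,0,0,0,20],[9,-1,1.7,0,0,0,20],[14,-1,1.7,0,0,0,20],[18,-1,1.7,0,0,0,20],[22,-1,1.7,0,0,0,20],[25,-1,1.7,0,0,0,20],[27,-1,1.7,0,0,0,20],[29,-1,1.7,0,0,0,20]]])

```text
clock: 28.4
position: [0.6053, 0.0983, 0.0965]
ee_rot: [-0.005, 1.569, 0.005]
force: [-1.1, -0.6, 7.7]
width: 0.547
```

>>> send_rows(rows=[[[1,0,0,0,0,0,20],[2,0,0,0,0,0,20],[3,0,0,0,0,0,20],[4.5,0,0,0,0,0,20],[6,0,0,0,0,0,20],[7.5,0,0,0,0,0,20],[9,0,0,0,0,0,20],[10,0,0,0,0,0,20]]])

```text
clock: 29.2
position: [0.6046, 0.0984, 0.0854]
ee_rot: [-0.005, 1.571, 0.005]
force: [1.5, 0.6, -0.1]
width: 0.549
```

>>> send_rows(rows=[[[1,0,0,0,0,0,20],[2,0,0,0,0,0,20],[3,0,0,0,0,0,20],[4,0,0,0,0,0,20],[5,0,0,0,0,0,20],[6,0,0,0,0,0,20],[6,0,0,0,0,0,20],[6,0,0,0,0,0,20]]])

```text
clock: 30.0
position: [0.6046, 0.0984, 0.0798]
ee_rot: [-0.005, 1.571, 0.005]
force: [0.6, 0.4, -2.3]
width: 0.545
```

>>> send_rows(rows=[[[0.5,0,0,0,0,0,20],[1,0,0,0,0,0,20],[1.5,0,0,0,0,0,20],[2,0,0,0,0,0,20],[2.5,0,0,0,0,0,20],[2.5,0,0,0,0,0,20],[2.5,0,0,0,0,0,20],[2.5,0,0,0,0,0,20]]])

```text
clock: 30.8
position: [0.6047, 0.0984, 0.0774]
ee_rot: [-0.005, 1.57, 0.005]
force: [-1.4, 0.8, 5.1]
width: 0.543
```

>>> send_rows(rows=[[[-0.5,0,0,0,0,0,20],[-0.5,0,0,0,0,0,60],[-0.5,0,0,0,0,0,80],[-0.5,0,0,0,0,0,80],[-0.5,0,0,0,0,0,80],[-10,0,0,0,0,0,80],[-45,0,0,0,0,0,80],[-85,0,0,0,0,0,80]]])

```text
clock: 31.6
position: [0.6036, 0.0982, 0.1627]
ee_rot: [-0.006, 1.573, 0.004]
force: [1.4, -0.0, 0.8]
width: 0.803
```

>>> send_rows(rows=[[[-30,0,0,0,0,0,80],[-60,-25,0,0,0,0,80],[-90,-65,0,0,0,0,80],[-110,-105,0,0,0,0,80],[-110,-150,0,0,0,0,80],[-110,-195,0,0,0,0,80],[-110,-240,0,0,0,0,80],[-110,-270,0,0,0,0,80]]])

```text
clock: 32.4
position: [0.6054, -0.1758, 0.2734]
ee_rot: [-0.004, 1.57, 0.001]
force: [0.6, 0.1, -0.6]
width: 0.8
```

>>> send_rows(rows=[[[0,0,0,0,0,0,80],[0,0,0,0,0,0,80],[0,0,0,0,0,0,80],[0,0,0,0,0,0,80],[0,0,0,0,0,0,80],[0,0,0,0,0,0,80],[0,0,0,0,0,0,80],[0,0,0,0,0,0,80]]])

```text
clock: 33.2
position: [0.6063, -0.1715, 0.2722]
ee_rot: [-0.005, 1.571, 0.005]
force: [-0.3, -0.3, 0.8]
width: 0.801
```

```bash
python3 - <<'E'
from h import *
s,im,d,T,tc,K=shot("w13")
print(s["clock"],s["position"],s["ee_rot"],s["force"],s["width"])
t=np.linspace(0,2*np.pi,200); big=cv2.resize(im,None,fx=3,fy=3,interpolation=cv2.INTER_CUBIC)
v,u=np.mgrid[0:420,0:560]
def pt(u,v):
    p,r=wray(T,tc,K,u,v); rl=tc[:3,:3].T@T[1].inv().apply(r); return p+r*d[v,u]/-rl[2]
for g in [(.605,.098),(.6266,-.005),(.6480,-.108)]:
    for z,r in [(.058,.040),(.129,.0245)]:
        q=wpix(T,tc,K,np.c_[g[0]+r*np.cos(t),g[1]+r*np.sin(t),0*t+z]); cv2.polylines(big,[np.int32((q+.5)*3)],True,(255,0,255),1)
    u0,v0=wpix(T,tc,K,np.array([*g,.129]))[0].astype(int)
    P=np.array([pt(a,b) for a in range(max(0,u0-25),min(559,u0+26)) for b in range(max(0,v0-25),min(419,v0+26))]); P=P[(P[:,2]>.12)]
    if len(P):
        P=P[np.abs(P[:,2]-np.median(P[:,2]))<.006]
        A=np.c_[P[:,:2]-P[:,:2].mean(0),np.ones(len(P))]; k=np.linalg.lstsq(A,P[:,2],rcond=None)[0]
        print(g,len(P),"top z",np.round(np.percentile(P[:,2],[10,50,90]),4),"mid",np.round((P.max(0)+P.min(0))/2,4)[:2],"slope",np.round(k[:2],3))
cv2.imwrite("pics/w13c.png",cv2.resize(big[0:900,450:1350],None,fx=.66,fy=.66))
for n in ("top","scene"):
    a,_=optics.get_image(n); cv2.imwrite(f"pics/{n}13.png",a[:,:,::-1])
E
```

```text
33.2 [ 0.60633974 -0.1714531   0.27222902] [-0.00519684  1.57078426  0.00524929] [-0.3278716  -0.34477862  0.84957014] 0.8009098260828694Traceback (most recent call last):
  File "<stdin>", line 12, in <module>
IndexError: too many indices for array: array is 1-dimensional, but 2 were indexed
```

>>> send_rows(rows=[[[0,15,5,0,0,0,80],[0,45,10,0,0,0,80],[0,80,10,0,0,0,80],[0,95,10,0,0,0,80],[0,100,10,0,0,0,80],[0,100,10,0,0,0,80],[0,100,10,0,0,0,80],[0,100,10,0,0,0,80]]])

```text
clock: 34.05
position: [0.6155, -0.0734, 0.2724]
ee_rot: [-0.004, 1.571, 0.003]
force: [0.1, -0.5, -0.6]
width: 0.799
```

```bash
cat > chk.py <<'E'
from h import *
import sys
def chk(im,d,T,tc,K,out):
    t=np.linspace(0,2*np.pi,200); big=cv2.resize(im,None,fx=3,fy=3,interpolation=cv2.INTER_CUBIC)
    def pt(u,v):
        p,r=wray(T,tc,K,u,v); rl=tc[:3,:3].T@T[1].inv().apply(r); return p+r*d[v,u]/-rl[2]
    for g in [(.605,.098),(.6266,-.005),(.6480,-.108)]:
        for z,r in [(.058,.040),(.129,.0245)]:
            q=wpix(T,tc,K,np.c_[g[0]+r*np.cos(t),g[1]+r*np.sin(t),0*t+z]); cv2.polylines(big,[np.int32((q+.5)*3)],True,(255,0,255),1)
        u0,v0=wpix(T,tc,K,np.array([*g,.129]))[0].astype(int)
        L=[pt(a,b) for a in range(max(0,u0-40),min(559,u0+41)) for b in range(max(0,v0-40),min(419,v0+41)) if d[b,a]>0]
        if len(L)<50: continue
        P=np.array(L); P=P[(P[:,2]>.12)&(P[:,2]<.14)]
        if len(P)<50: continue
        P=P[np.abs(P[:,2]-np.median(P[:,2]))<.006]
        A=np.c_[P[:,:2]-P[:,:2].mean(0),np.ones(len(P))]; k=np.linalg.lstsq(A,P[:,2],rcond=None)[0]
        print(g,len(P),"top z",np.round(np.percentile(P[:,2],[10,50,90]),4),"mid",np.round((P.max(0)+P.min(0))/2,4)[:2],np.round(np.ptp(P,0),3),"slope",np.round(k[:2],3))
    cv2.imwrite(out,cv2.resize(big[0:1000,300:1500],None,fx=.6,fy=.6))
E
python3 - <<'E'
from chk import *
im,T,tc,K=load("w13"); chk(im,np.load("pics/w13.npy"),T,tc,K,"pics/w13c.png")
s,im,d,T,tc,K=shot("w14"); print(s["clock"],s["position"]); chk(im,d,T,tc,K,"pics/w14c.png")
for n in ("top","scene"):
    a,_=optics.get_image(n); cv2.imwrite(f"pics/{n}14.png",a[:,:,::-1])
E
```

```text
(0.6266, -0.005) 1959 top z [0.124  0.1254 0.1284] mid [ 0.627  -0.0053] [0.048 0.049 0.01 ] slope [0.004 0.014]
(0.648, -0.108) 2036 top z [0.1247 0.1261 0.129 ] mid [ 0.6474 -0.1069] [0.048 0.049 0.01 ] slope [ 0.007 -0.001]
34.05 [ 0.61552484 -0.07337646  0.27238774]
(0.605, 0.098) 1944 top z [0.1252 0.1267 0.1296] mid [0.6045 0.0973] [0.048 0.047 0.011] slope [-0.002  0.017]
(0.6266, -0.005) 2055 top z [0.1242 0.1255 0.1284] mid [ 0.6272 -0.0049] [0.048 0.048 0.009] slope [-0.001 -0.003]
(0.648, -0.108) 1736 top z [0.1247 0.1261 0.129 ] mid [ 0.6478 -0.1067] [0.048 0.048 0.011] slope [ 0.005 -0.026]
```

View pics/w14c.png

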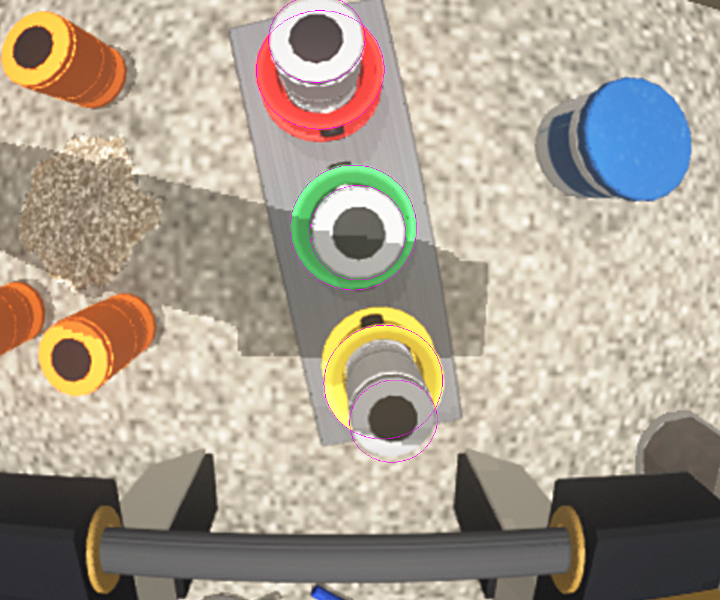

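View pics/w13c.png

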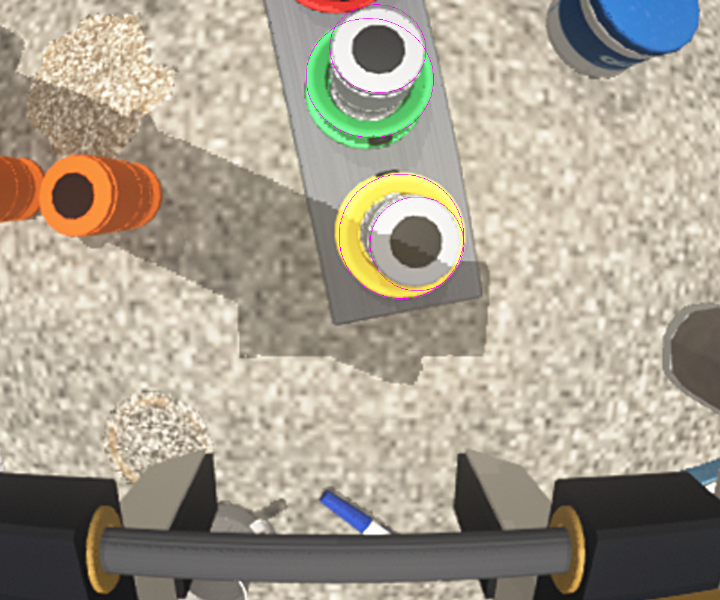

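View pics/scene14.png

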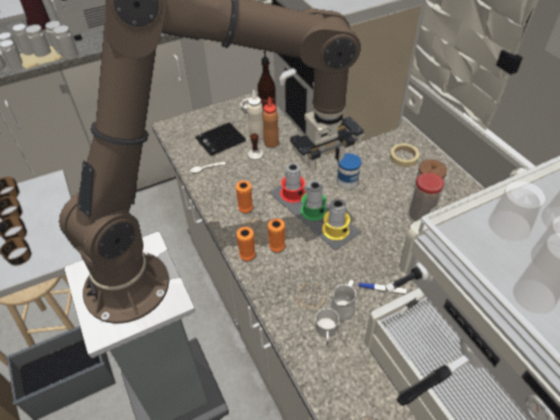

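```bash
python3 - <<'E'
from h import *
for nm,g in (("w7",(.431,.015)),("w10",(.4349,-.168))):
    im,T,tc,K=load(nm); d=np.load(f"pics/{nm}.npy")
    u0,v0=wpix(T,tc,K,np.array([*g,.111]))[0].astype(int); L=[]
    for a in range(u0-40,u0+41):
        for b in range(v0-40,v0+41):
            p,r=wray(T,tc,K,a,b); rl=tc[:3,:3].T@T[1].inv().apply(r); L.append((p+r*d[b,a]/-rl[2])[2])
    L=np.array(L);L=L[(L>.102)&(L<.122)];L=L[abs(L-np.median(L))<.006];print(nm,np.percentile(L,[10,50,90]))
E
```

```text
w7 [0.10770927 0.10897352 0.11188096]
w10 [0.10775663 0.10894022 0.11186534]
```

Compared with the same lid measured on the counter, the undersides sit at −1.5 mm (green), −0.9 mm (yellow) and −0.3 mm (red) from the floor. Those are the sags the three weights should give on 4 N/mm pads. I'm handing in.

```bash
python3 -c "
from cell import arm
print(arm.sign_off(), arm.observe()['clock'])"
```

```text
the job is handed in; nothing more can be done
the job is handed in; nothing more can be done
```

All three cartridges are pressed home in their holders, released, and the job is handed in. The hand-in came after about 34 s and, as expected, reported no verdict.

| Cartridge (at the start) | Weight felt | Class | Holder | Underside relative to floor |
|---|---|---|---|---|
| Left grey | 6.4 N | full | green | −1.5 mm |
| Middle grey | 3.9 N | half-full | yellow | −0.9 mm |
| Right grey | 1.4 N | empty | red | −0.3 mm |

- **Seating:** the depths match what each weight should compress the sprung pads. The lids measured about 1.3 mm or less from the holder centres.
- **Upright:** the depth readings showed no consistent tilt. Single-view lid slopes were at most 0.026 rad, and they changed between views, so they look like noise.
- **Forces:** the strongest upward push read at the wrist during insertion was about 8 N.
- **Bystanders:** the jug, cup, marker and other things looked in place in the final pictures. The orange look-alikes were not touched.
- **Disagreement:** the empty cartridge first read 2.6 N right after lifting. It settled to about 1.4 N when I re-weighed it at rest over the red holder.

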